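# Knock the stop pegs home and put the mallet away

## Robot

A 6-joint arm with a two-finger parallel gripper is mounted at the origin on the work surface. World frame = base frame: x ahead of the robot, y to its left, z up, the work surface at z = 0. Lengths are in m, angles in degrees, forces in N, time in s.
With the tool pointing down it reaches from about 0.4 to 0.825 m from the base axis. Payload 7 kg.
Tool frame: the origin (TCP) lies midway between the tips of the shut fingers; the grasp point (between the pads) lies 19 mm behind it; z points along the fingers, y is the line along which they close (so a half turn about z gives the same grasp; the last joint's range is limited). The gripper opens to 88 mm and grips with 3 to 60 N. Pads are 19 mm wide; open, the fingers measure 130 mm over their backs; the gripper's body (78 mm by 193 mm) begins 47 mm behind the grasp point.
Start: joints at [80.621, 20.546, 0.682, 0, -70.136, -16.507], TCP at [0.295, 0.607, 0.227] pointing down, gripper open.
Joint ranges: [-176.03, 176.03], [-82.01, 121.73], [-58.28, 71.71], [-173.87, 95.51], [-174.79, -0.11], [-173.66, 173.66]. Speed limits (degrees/s): [136.94, 136.94, 172.46, 180, 180, 180].

## Interface

Orientations are given as [roll, pitch, yaw] about the fixed x, y, z axes, in that order (R = Rz(yaw) Ry(pitch) Rx(roll)).
In Python, from plant import get_state, optics, order gives the robot as it stands. The module is installed in compiled form; this text tells all that it offers.
- The arm moves only by the tool send_rows, never from a script. Its argument "moves" is a list of rows, each an object with "slide": the shift along the tool's x, y, z as a fraction of full scale, a list of three; "turn": the turn about the tool's z as a fraction of full scale; "gripper": the opening, from 0 (shut) to 1 (fully open). A call has exactly 5 rows; each row is the pose to reach, as a shift and turn from the pose commanded when the call began, along the tool's axes at that moment; what a row does not reach only later rows make up. Full scale, the value 1, is 150 mm for a shift and 90 degrees for a turn. A row lasts 1/12 s, in which the tool goes at most 41.7 mm and 7.16 degrees, less where a joint would pass 70% of its speed; a pose out of reach is approached as far as the arm can. A call with a number of a shift or a turn outside -1 to 1 is refused whole. A call with a gripper value outside its range is refused whole. The fingers move at their own pace and stop on an object; "newtons" is the grip in N (left out, the last holds). Time passes only in rows, so rows that repeat a pose let the fingers close, or fill a call up. It gives the time, the measured TCP pose, the force, the opening and the grip force at its end, in the units of the state.
- get_state(): the state, without advancing time (a new reading comes with each control period).
- optics.capture(name): name is "side" or "top" or "wrist"; returns a dict with "img" (400x640x3 uint8, red, green, blue), "intrinsics" (3x3 intrinsics, pixels), "dist" ([k1, k2, p1, p2, k3] as OpenCV has them; the pictures are not rectified), "origin" and "attitude" of the camera in the world. Camera axes: x right, y down, z forward; pixel columns grow to the right and rows downward; lengths in m; the calibration is good to about 2 mm. A picture is of the moment at which its call begins. There is no depth.
- order.close_job(): hands the job in; it is judged then, once.
Trained networks look in the newest picture that a camera, given by its name, has taken for a name from the list of things; names that differ only in an ending like _2 or _b are one class to them, and where a whole thing is asked for, a point or a joint stands for the part that bears it (a point fixed in the world has none). Each returns a list of dicts, best first, with "p" (0 to 1); they miss things now and then, are a little off and sometimes report something else, mostly with a low value. They report only what shows in the picture. A call takes as long as a camera call.
- optics.look_for(camera, name): "location" ([x, y, z] in m, in world coordinates, good to about 4 mm: the middle of the surface that is visible of it).
The state is a dict: "time_s": time; "joints": joint angles; "qd": joint speeds; "joint_torque": joint torques, N m; "tcp_pos": TCP position; "eef_rot": TCP orientation; "contact_force": force on the tool from outside, world axes, zero at the start; "moment": the same for the moment, N m; "gripper_width": finger opening in m; "gripper_force": force on a finger pad.
Only numpy, scipy, OpenCV 4.12 (cv2) and the standard library are available. Lean on these libraries where they do the work, as an engineer would, in place of code of your own. Each camera call takes 0.05 s, during which the arm holds its last target. There are 200 camera calls.

## Task

Clear the breaking board: with the wooden mallet, knock both sprung stop pegs fully home, until their heads sit down on the board. Then put the mallet away inside the open drawer and let go of it, setting it down rather than dropping it. Do not push the pegs with the gripper or with anything but the mallet, and leave the stone, the jar and the brush where they are.

Things in the scene. Friction and masses are not known exactly. Their poses are not given: they have to be found in the camera images.
- board: Hardwood breaking board, fixed to the bench, 200 (x) x 260 (y) x 40 high, with a steel band round each end. Origin: centre of its underside. It carries two steel stop pegs at (30, 78) mm and (-10, -78) mm in its x, y.
- peg_a (a joint): How far stop peg A (at +y on the board) has been driven down: 0 = standing 30 mm up, 0.030 m = home, its head sitting on the board. A spring clip inside grips it: it moves under about 6 to 8 N plus a little for speed, and stays where it is left.
- peg_b (a joint): The same for stop peg B (at -y on the board).
- peg_a_top (a point): Centre of the flat top of peg A: steel mushroom head 32 mm in diameter and 8 mm thick on an 18 mm shaft. When home this point is 8 mm above the top of the board (48 mm above the bench).
- peg_b_top (a point): Centre of the flat top of peg B, the same shape and size as A.
- mallet: Wooden mallet, 0.3 kg, 196 long, standing on one striking face, handle level. Head: pale wood block 55 (x) x 65 (y) x 84 (z). Handle: dark wood bar 24 wide (y) x 26 high (z), leaving the head at 42 mm height towards -x and ending 166 mm from the head centre. Origin: centre of the lower striking face; z points up out of the other face.
- mallet_head (a point): Centre of the mallet head, 42 mm above its lower striking face.
- mallet_grip (a point): Point on the handle's axis 60 mm from the head centre (33 mm from the head's near side), a good place to grip across y; its axes are the mallet's.
- mallet_end (a point): Centre of the handle's free end, 166.5 mm from the head centre.
- drawer_open (a point): Drawer of a fixed grey cabinet (300 wide, 130 high), standing open towards the robot (-x), sliding at 1 N. This point: middle of the uncovered part of its floor, 22 mm above the bench; y across. Inside: 72 mm to the front (-x), at least 71 mm to the cabinet (+x), 129 mm either way in y. Walls 86 mm above the floor; front panel 96 mm, 15 mm thick, bar handle 43 mm out.
- stone_red: Bystander: red lump of stone, about 60 across and 38 high; origin at its underside.
- jar: Bystander: lidded jar, 64 in diameter, 85 high; origin at its underside.
- brush: Bystander: hand brush lying on the bench; origin at its underside.

How it is judged:
By the outcome, as a careful person would: the job done as asked, in the order asked, and still so for the second after the job is handed in, with the robot touching nothing.
It also fails if it takes over 58 s, if anything falls off the work surface, if the arm or the gripper's body presses on something with over 40 N, if the wrist force passes 120 N, or if a joint passes its speed limit or range.

## Working session

There is one attempt and no reset: what is moved stays moved. The work goes in short steps, Python scripts to look and compute and a tool call to move; the robot and the scene stay as the last step left them, time stands still between calls to the robot, and variables do not carry over. Pictures are saved under pics/ and viewed, at most 10 in all, crops included, and the job is handed in when it is done.

Besides the shell and the picture viewer there is one more tool, called after ">>>" as a command line: name --argument value ..., lists and objects as JSON in quotes. send_rows: Moves the arm, as the interface text tells. Shift numbers are shares of 150 mm and turn numbers shares of 90 degrees, none past 1 either way. Its arguments: {"type":"object","properties":{"moves":{"type":"array"},"newtons":{"type":"number"}},"required":["moves"]}

```bash
mkdir -p pics; python3 - <<'E'
from plant import get_state, optics, order
import cv2
s=get_state(); print(s['time_s'],s['tcp_pos'],s['eef_rot'],s['contact_force'],s['gripper_width'])
for c in("side","top"):
    d=optics.capture(c); cv2.imwrite(f'pics/{c}0.png',d['img'][:,:,::-1]); print(c,d['origin'],d['attitude'])
    for n in("board","peg_a_top","mallet","mallet_head","mallet_grip","mallet_end","drawer_open","stone_red","jar","brush"):
        print(n,[(r['location'],r['p']) for r in optics.look_for(c,n)][:3])
E
```

```text
0.0 [0.29450802 0.60682108 0.22561259] [ 1.79905085e+02 -8.42709292e-03 -2.58920202e+01] [-0.03833297 -0.46352728  0.24931801] 0.08751914297629453
side [0.41676255 0.51698472 0.77007572] [-141.15138651   -0.48092683 -159.14993633]
board [([0.5139, 0.2551, 0.0379], 0.59), ([0.5928, -0.0538, 0.0546], 0.3)]
peg_a_top [([0.5191, 0.3092, 0.0674], 0.6)]
mallet [([0.5902, -0.0558, 0.0555], 0.56)]
mallet_head [([0.5908, -0.0605, 0.0555], 0.74)]
mallet_grip [([0.5927, -0.0541, 0.0524], 0.81), ([0.7578, -0.0228, 0.0608], 0.71), ([0.5166, 0.312, 0.0675], 0.28)]
mallet_end [([0.592, -0.0585, 0.0497], 0.69), ([0.5435, 0.1546, 0.0731], 0.54)]
drawer_open [([0.5667, -0.3624, 0.048], 0.73), ([0.7169, 0.2571, 0.0172], 0.32)]
stone_red [([0.7347, 0.0824, 0.0303], 0.87)]
jar [([0.7564, -0.0234, 0.0625], 0.68)]
brush [([0.7184, 0.2596, 0.0192], 0.89)]
top [ 0.52072899 -0.02839684  1.09232877] [-175.09519614   -0.22398868  -89.07783251]
board [([0.5227, 0.2242, 0.0393], 0.69)]
peg_a_top [([0.5148, 0.3118, 0.0683], 0.41)]
mallet []
mallet_head [([0.5955, -0.0685, 0.0737], 0.78), ([0.7403, 0.067, 0.0341], 0.4)]
mallet_grip [([0.595, -0.0742, 0.0712], 0.69), ([0.5606, -0.3596, 0.0179], 0.49)]
mallet_end [([0.5934, -0.0695, 0.0679], 0.91)]
drawer_open [([0.5595, -0.3618, 0.0207], 0.97)]
stone_red [([0.7365, 0.0642, 0.033], 0.71)]
jar [([0.7594, -0.0425, 0.084], 0.6)]
brush [([0.7146, 0.257, 0.0196], 0.58), ([0.757, -0.0446, 0.083], 0.24)]
```

View pics/top0.png

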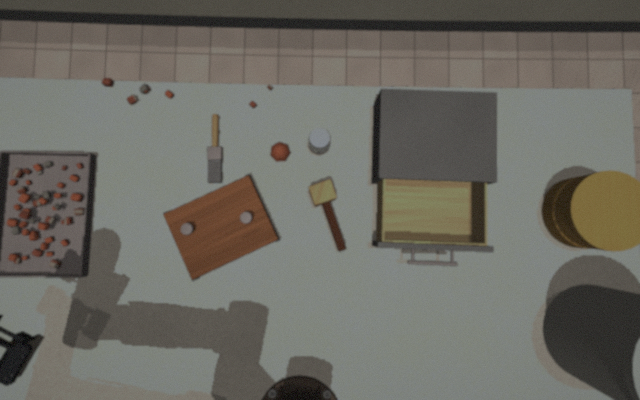

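View pics/side0.png

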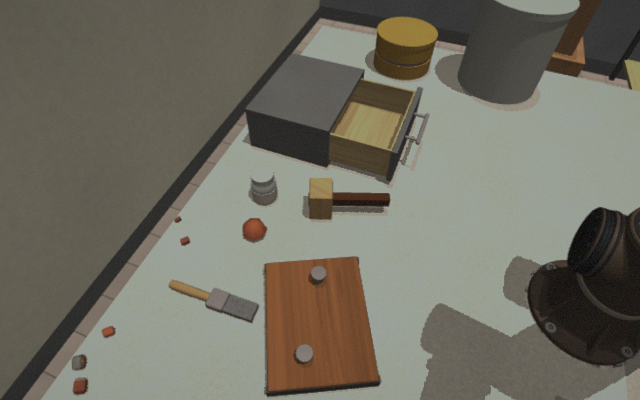

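The top view shows the mallet head at (322,191), its handle end at (342,247), the pegs at (188,228) and (246,216), and the drawer floor around (432,210). The side view shows the pegs at (304,352) and (319,273), the head top at (320,184) and the handle end at (388,198). Next I'll zoom in and triangulate.

```bash
python3 - <<'E'
import cv2, numpy as np
t=cv2.imread('pics/top0.png'); s=cv2.imread('pics/side0.png')
z=lambda im,x,y,w,h,k:cv2.resize(im[y:y+h,x:x+w],None,fx=k,fy=k,interpolation=cv2.INTER_CUBIC)
a=np.vstack([z(t,160,170,130,75,3),z(t,295,170,130,125,3)])[:600]   # 390 wide
b=np.vstack([z(s,265,250,130,115,3),z(s,295,165,130,85,3)])
print(a.shape,b.shape)
cv2.imwrite('pics/z.png',np.clip(np.hstack([a,b]).astype(float)*1.3,0,255).astype('uint8'))
E
```

```text
(600, 390, 3) (600, 390, 3)
```

View pics/z.png

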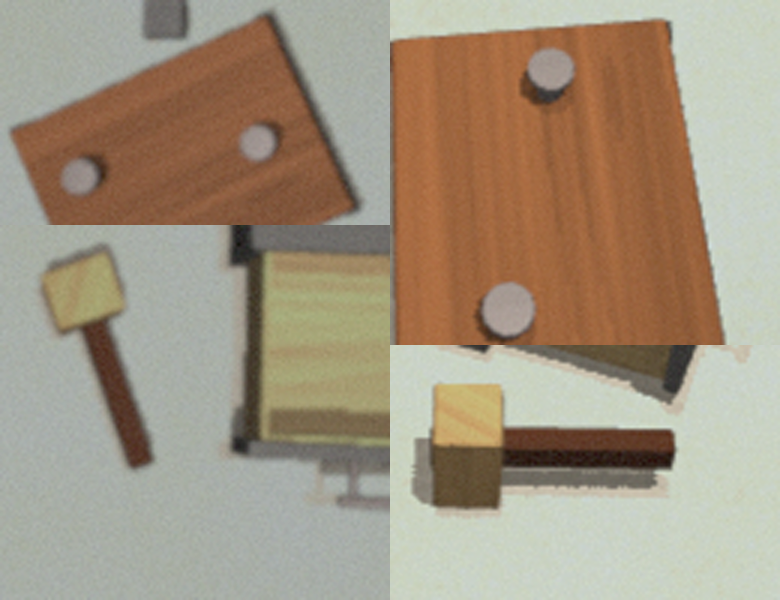

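The zoom gives these centres. In the top view: pegs (186.7,228.3) and (246.3,217.3), head top (323,192), handle end (342,249.7). In the side view: pegs (304.3,352.7) and (318.3,273), head top (321,188.2), handle end top (389,195.7).

```bash
cat > h.py <<'E'
import numpy as np, cv2
from scipy.spatial.transform import Rotation as R
from plant import get_state, optics, order
def P(d):
    M=R.from_euler('xyz',d['attitude'],degrees=True).as_matrix().T if np.ndim(d['attitude'])==1 else np.array(d['attitude']).T
    return np.hstack([M,-M@np.array(d['origin'])[:,None]])
def und(d,p): return cv2.undistortPoints(np.array([[p]],float),np.array(d['intrinsics']),np.array(d['dist'])).ravel()
def tri(d1,p1,d2,p2):
    X=cv2.triangulatePoints(P(d1),P(d2),und(d1,p1),und(d2,p2)).ravel(); return X[:3]/X[3]
def ray(d,p,z):
    M=P(d)[:,:3].T; v=M@np.r_[und(d,p),1]; o=np.array(d['origin']); return o+v*(z-o[2])/v[2]
def proj(d,X):
    M=P(d)[:,:3]; return cv2.projectPoints(np.array([X],float),cv2.Rodrigues(M)[0],P(d)[:,3],np.array(d['intrinsics']),np.array(d['dist']))[0].ravel()
E
python3 - <<'E'
from h import *
np.set_printoptions(precision=4,suppress=True)
t=optics.capture('top'); s=optics.capture('side')
for n,a,b,z in [('pegL',(186.7,228.3),(304.3,352.7),.078),('pegR',(246.3,217.3),(318.3,273),.078),('head',(323,192),(321,188.2),.084),('hend',(342,249.7),(389,195.7),.055)]:
    X=tri(t,a,s,b); print(n,X,ray(t,a,z),ray(s,b,z),proj(t,X)-a)
# drawer inner corners on floor-left/rim in top view: approx
for p in [(385,180),(486,180),(384,242),(486,243)]: print('drawer',p,ray(t,p,.022),ray(t,p,.108))
for p in [(383,254),(246,176)]: pass
E
```

```text
pegL [0.5129 0.3106 0.0627] [0.513  0.3056 0.078 ] [0.5108 0.3151 0.078 ] [-0.0014 -0.0067]
pegR [0.5455 0.1518 0.0638] [0.5445 0.1491 0.078 ] [0.5436 0.1593 0.078 ] [-0.0541 -0.2537]
head [ 0.6166 -0.0542  0.0762] [ 0.615  -0.0542  0.084 ] [ 0.6152 -0.0477  0.084 ] [-0.0705 -0.3106]
hend [ 0.4624 -0.1085  0.0551] [ 0.4616 -0.1086  0.055 ] [ 0.4632 -0.1084  0.055 ] [-0.0413 -0.2984]
drawer (385, 180) [ 0.6579 -0.2314  0.022 ] [ 0.6469 -0.2151  0.108 ]
drawer (486, 180) [ 0.6624 -0.5162  0.022 ] [ 0.651 -0.477  0.108]
drawer (384, 242) [ 0.483  -0.2285  0.022 ] [ 0.4861 -0.2124  0.108 ]
drawer (486, 243) [ 0.4855 -0.512   0.022 ] [ 0.4883 -0.4732  0.108 ]
```

>>> send_rows --moves '[{"slide":[0.18,0.16,0],"turn":0,"gripper":1},{"slide":[0.36,0.32,0],"turn":0,"gripper":1},{"slide":[0.54,0.48,0],"turn":0,"gripper":1},{"slide":[0.72,0.64,0],"turn":0,"gripper":1},{"slide":[0.9,0.8,0],"turn":0,"gripper":1}]' --newtons 50

```text
time_s: 1.62
tcp_pos: [0.3641, 0.4388, 0.2266]
eef_rot: [-180.0, -0.0, -25.9]
contact_force: [0.1, -0.7, 0.1]
gripper_width: 0.0877
gripper_force: 0.0
```

>>> send_rows --moves '[{"slide":[0.18,0.16,0],"turn":0,"gripper":1},{"slide":[0.36,0.32,0],"turn":0,"gripper":1},{"slide":[0.54,0.48,0],"turn":0,"gripper":1},{"slide":[0.72,0.64,0],"turn":0,"gripper":1},{"slide":[0.9,0.8,0],"turn":0,"gripper":1}]'

```text
time_s: 2.03
tcp_pos: [0.4331, 0.2718, 0.2269]
eef_rot: [-180.0, -0.0, -25.9]
contact_force: [0.4, -0.2, 0.5]
gripper_width: 0.0878
gripper_force: 0.0
```

>>> send_rows --moves '[{"slide":[0.18,0.16,0],"turn":0,"gripper":1},{"slide":[0.36,0.32,0],"turn":0,"gripper":1},{"slide":[0.54,0.48,0],"turn":0,"gripper":1},{"slide":[0.72,0.64,0],"turn":0,"gripper":1},{"slide":[0.9,0.8,0],"turn":0,"gripper":1}]'

```text
time_s: 2.45
tcp_pos: [0.5023, 0.1049, 0.227]
eef_rot: [-180.0, -0.0, -25.9]
contact_force: [0.6, 0.3, 0.2]
gripper_width: 0.0876
gripper_force: 0.0
```

```bash
cat >> h.py <<'E'
np.set_printoptions(precision=4,suppress=True)
def go(x,y,z,yaw):
    s=get_state(); M=R.from_euler('xyz',s['eef_rot'],degrees=True).as_matrix()
    print('t',round(s['time_s'],2),'tcp',s['tcp_pos'],'yaw',s['eef_rot'][2],'F',s['contact_force'],'w',s['gripper_width'])
    print('slide',M.T@(np.array([x,y,z])-s['tcp_pos'])/.15,'turn',-(((yaw-s['eef_rot'][2])+180)%360-180)/90)
E
python3 - <<'E'
from h import *
go(.5717,-.0687,.2,19.5)
d=optics.capture('wrist'); cv2.imwrite('pics/w1.png',d['img'][:,:,::-1]); print(d['origin'],d['attitude'])
E
```

```text
t 2.45 tcp [0.5023 0.1049 0.227 ] yaw -25.869673165525796 F [0.608  0.2547 0.1908] w 0.08761600441341466
slide [0.9211 0.8394 0.1799] turn -0.5041074796169533
[0.5715 0.0715 0.3838] [ 163.633     0.0367 -115.8841]
```

>>> send_rows --moves '[{"slide":[0.18,0.17,0],"turn":-0.07,"gripper":1},{"slide":[0.37,0.34,0],"turn":-0.14,"gripper":1},{"slide":[0.55,0.5,0],"turn":-0.21,"gripper":1},{"slide":[0.74,0.67,0],"turn":-0.28,"gripper":1},{"slide":[0.92,0.84,0],"turn":-0.35,"gripper":1}]'

```text
time_s: 2.92
tcp_pos: [0.5715, -0.0682, 0.2269]
eef_rot: [-180.0, -0.0, 5.9]
contact_force: [0.5, 0.7, 1.4]
gripper_width: 0.0876
gripper_force: 0.0
```

```bash
python3 - <<'E'
from h import *
go(.5717,-.0687,.2,19.5)
d=optics.capture('wrist'); cv2.imwrite('pics/w2.png',d['img'][:,:,::-1]); print(d['origin'],d['attitude'])
np.save('w2.npy',d,allow_pickle=True)
for X in [(.616,-.053,.084),(.4624,-.1085,.055),(.5595,-.073,.055)]: print(proj(d,X))
E
```

```text
t 2.92 tcp [ 0.5715 -0.0682  0.2269] yaw 5.8551499938985385 F [0.5258 0.7324 1.4047] w 0.08761284485382786
slide [0.0011 0.0035 0.1791] turn -0.15160944451223834
[ 0.6479 -0.0604  0.3836] [163.6354  -0.016  -84.1582]
[304.4852 146.8677]
[339.4346 277.1392]
[318.6183 197.0259]
```

View pics/w2.png

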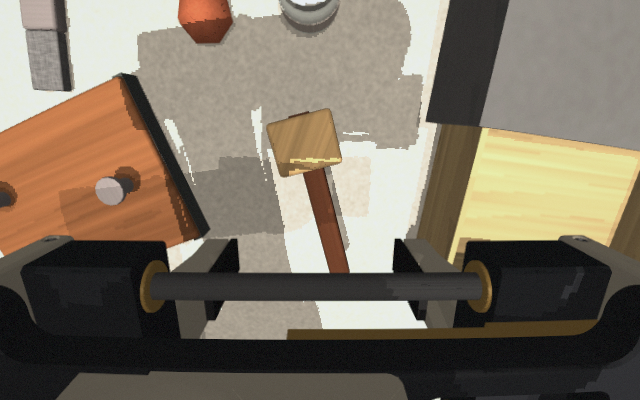

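The wrist view shows the head top centre at about (304,139), the handle running from (314,174) to (337,265) and the right-hand peg head at (110,191).

```bash
python3 - <<'E'
from h import *
d=np.load('w2.npy',allow_pickle=True).item(); t=optics.capture('top'); s=optics.capture('side')
h=ray(d,(304,139),.084);a=ray(d,(314,176),.055);b=ray(d,(337,265),.055)
print(h,a,b,'yaw',np.degrees(np.arctan2(*(a-b)[1::-1])))
print('head tri',tri(t,(323,192),d,(304,139)),tri(s,(321,188.2),d,(304,139)))
print('peg tri',tri(t,(246.3,217.3),d,(110,191)),tri(s,(318.3,273),d,(110,191)),ray(d,(110,191),.078),ray(d,(110,191),.068))
go(.5717,-.0687,.036,17.5)
E
```

```text
[ 0.6234 -0.0518  0.084 ] [ 0.5826 -0.0655  0.055 ] [ 0.4783 -0.1036  0.055 ] yaw 20.0467700655021
head tri [ 0.6195 -0.053   0.0437] [ 0.6201 -0.0528  0.0761]
peg tri [0.546  0.1516 0.069 ] [0.5461 0.1536 0.0667] [0.5501 0.1461 0.078 ] [0.5469 0.1529 0.068 ]
t 3.07 tcp [ 0.5712 -0.069   0.226 ] yaw 5.340813940292807 F [-1.1903  0.9052 -0.9392] w 0.08738985073570606
slide [ 0.0049 -0.002   1.2667] turn -0.13510206733007996
```

>>> send_rows --moves '[{"slide":[0.01,0,0.15],"turn":-0.05,"gripper":1},{"slide":[0.02,0,0.3],"turn":-0.11,"gripper":1},{"slide":[0.022,0.006,0.45],"turn":-0.155,"gripper":1},{"slide":[0.022,0.006,0.6],"turn":-0.155,"gripper":1},{"slide":[0.022,0.006,0.72],"turn":-0.155,"gripper":1}]'

```text
time_s: 3.48
tcp_pos: [0.5735, -0.0662, 0.1172]
eef_rot: [-180.0, 0.0, 19.4]
contact_force: [-0.1, -0.9, -0.1]
gripper_width: 0.0878
gripper_force: 0.0
```

>>> send_rows --moves '[{"slide":[0,0,0.15],"turn":0,"gripper":1},{"slide":[0,0,0.3],"turn":0,"gripper":1},{"slide":[0,0,0.43],"turn":0,"gripper":1},{"slide":[0,0,0.53],"turn":0,"gripper":1},{"slide":[0,0,0.55],"turn":0,"gripper":1}]'

```text
time_s: 3.9
tcp_pos: [0.5724, -0.0663, 0.0336]
eef_rot: [-179.9, 0.2, 19.4]
contact_force: [-0.0, -0.4, -0.3]
gripper_width: 0.0878
gripper_force: 0.0
```

```bash
python3 - <<'E'
from h import *
go(.5748,-.069,.036,19.8)
d=optics.capture('wrist'); cv2.imwrite('pics/w3.png',d['img'][:,:,::-1])
E
```

```text
t 3.9 tcp [ 0.5724 -0.0663  0.0336] yaw 19.427136462518625 F [-0.0142 -0.3707 -0.3382] w 0.0877734306087527
slide [ 0.0094  0.0223 -0.016 ] turn -0.004142928194237546
```

View pics/w3.png

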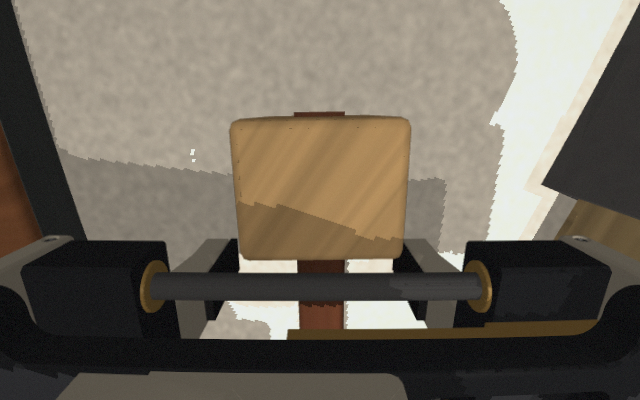

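The mallet is centred between the fingers: handle at column 321, head edges at 235 to 408.

>>> send_rows --moves '[{"slide":[0,0,-0.02],"turn":0,"gripper":1},{"slide":[0,0,-0.02],"turn":0,"gripper":0.5},{"slide":[0,0,-0.02],"turn":0,"gripper":0.1},{"slide":[0,0,-0.02],"turn":0,"gripper":0},{"slide":[0,0,-0.02],"turn":0,"gripper":0}]' --newtons 55

```text
time_s: 4.37
tcp_pos: [0.5747, -0.067, 0.0399]
eef_rot: [180.0, -0.1, 19.5]
contact_force: [-0.2, 0.7, 1.1]
gripper_width: 0.0664
gripper_force: 0.0
```

>>> send_rows --moves '[{"slide":[0,0,0],"turn":0,"gripper":0},{"slide":[0,0,0],"turn":0,"gripper":0},{"slide":[0,0,0],"turn":0,"gripper":0},{"slide":[0,0,0],"turn":0,"gripper":0},{"slide":[0,0,-0.01],"turn":0,"gripper":0}]'

```text
time_s: 4.78
tcp_pos: [0.574, -0.0672, 0.0403]
eef_rot: [-180.0, 0.0, 19.5]
contact_force: [-0.2, 0.2, -0.2]
gripper_width: 0.0332
gripper_force: 0.0
```

```bash
python3 - <<'E'
from h import *
go(.5748,-.069,.036,19.8)
E
```

```text
t 4.78 tcp [ 0.574  -0.0672  0.0403] yaw 19.46452952668019 F [-0.1639  0.2054 -0.2327] w 0.033172652270087685
slide [0.0012 0.0132 0.0286] turn -0.003727449703553513
```

>>> send_rows --moves '[{"slide":[0,0,0.03],"turn":0,"gripper":0.3},{"slide":[0,0,0.033],"turn":0,"gripper":0.3},{"slide":[0,0,0.033],"turn":0,"gripper":0},{"slide":[0,0,0.033],"turn":0,"gripper":0},{"slide":[0,0,0.033],"turn":0,"gripper":0}]'

```text
time_s: 5.2
tcp_pos: [0.5738, -0.0672, 0.0352]
eef_rot: [-180.0, 0.0, 19.5]
contact_force: [-0.0, -0.3, -3.4]
gripper_width: 0.0236
gripper_force: 55.0
```

>>> send_rows --moves '[{"slide":[0,0,0],"turn":0,"gripper":0},{"slide":[0,0,0],"turn":0,"gripper":0},{"slide":[0,0,0],"turn":0,"gripper":0},{"slide":[0,0,0],"turn":0,"gripper":0},{"slide":[0,0,0],"turn":0,"gripper":0}]'

```text
time_s: 5.62
tcp_pos: [0.5742, -0.0671, 0.0356]
eef_rot: [-180.0, 0.0, 19.5]
contact_force: [-0.3, 0.3, -3.2]
gripper_width: 0.0237
gripper_force: 55.0
```

```bash
python3 - <<'E'
from h import *
go(.5748,-.069,.036,19.8); print(get_state()['gripper_force'])
E
```

```text
t 5.62 tcp [ 0.5742 -0.0671  0.0356] yaw 19.471491362468825 F [-0.3191  0.282  -3.2197] w 0.023716564268907843
slide [-0.0002  0.0133 -0.0028] turn -0.003650095972568579
54.98423874378204
```

>>> send_rows --moves '[{"slide":[0,0,-0.12],"turn":0,"gripper":0},{"slide":[0,0,-0.3],"turn":0,"gripper":0},{"slide":[0,0,-0.5],"turn":0,"gripper":0},{"slide":[0,0,-0.68],"turn":0,"gripper":0},{"slide":[0,0,-0.75],"turn":0,"gripper":0}]'

```text
time_s: 6.03
tcp_pos: [0.5762, -0.0671, 0.1523]
eef_rot: [179.9, -0.3, 19.5]
contact_force: [0.8, 1.0, -2.1]
gripper_width: 0.024
gripper_force: 55.0
```

>>> send_rows --moves '[{"slide":[0.01,-0.1,0],"turn":0,"gripper":0},{"slide":[0.02,-0.25,0],"turn":0,"gripper":0},{"slide":[0.03,-0.42,0],"turn":0,"gripper":0},{"slide":[0.04,-0.6,0],"turn":0,"gripper":0},{"slide":[0.045,-0.75,0],"turn":0,"gripper":0}]'

```text
time_s: 6.45
tcp_pos: [0.5421, 0.0423, 0.1474]
eef_rot: [-180.0, 0.0, 19.4]
contact_force: [1.4, 0.2, -3.1]
gripper_width: 0.0236
gripper_force: 55.0
```

>>> send_rows --moves '[{"slide":[0.01,-0.18,0],"turn":0,"gripper":0},{"slide":[0.02,-0.36,0],"turn":0,"gripper":0},{"slide":[0.03,-0.52,0],"turn":0,"gripper":0},{"slide":[0.04,-0.65,0],"turn":0,"gripper":0},{"slide":[0.045,-0.69,0],"turn":0,"gripper":0}]'

```text
time_s: 6.87
tcp_pos: [0.514, 0.1432, 0.1476]
eef_rot: [-180.0, 0.0, 19.6]
contact_force: [0.3, -1.0, -2.8]
gripper_width: 0.0238
gripper_force: 55.0
```

```bash
python3 - <<'E'
from h import *
go(.514,.141,.0835,19.5)
d=optics.capture('side'); t=optics.capture('top'); optics.capture('wrist')
for c in('side','top'):
  for n in('mallet_head','peg_a_top'): print(c,n,[(r['location'],r['p']) for r in optics.look_for(c,n)][:3])
z=lambda im,x,y,w,h,k:cv2.resize(im[y:y+h,x:x+w],None,fx=k,fy=k)
cv2.imwrite('pics/p1.png',np.hstack([z(d['img'],230,180,170,200,2.4),z(t['img'],150,140,160,200,2.4)])[:,:,::-1])
E
```

```text
t 6.87 tcp [0.514  0.1432 0.1476] yaw 19.569959424270824 F [ 0.3011 -0.9803 -2.7523] w 0.023831613305634835
slide [-0.005   0.0137  0.427 ] turn 0.0007773269363424459
side mallet_head [([0.5565, 0.1635, 0.1796], 0.55), ([0.5078, 0.2662, 0.0381], 0.45)]
side peg_a_top []
top mallet_head [([0.468, 0.1246, 0.1655], 0.84)]
top peg_a_top []
```

View pics/p1.png

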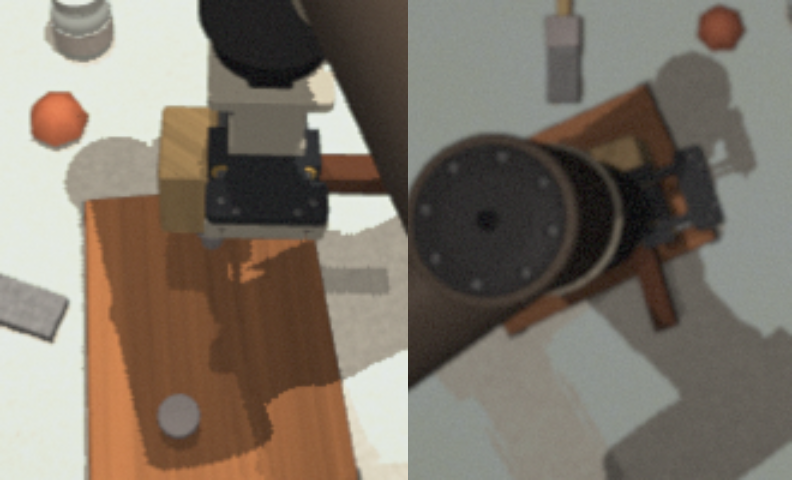

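>>> send_rows --moves '[{"slide":[0,0.01,0.06],"turn":0,"gripper":0},{"slide":[0,0.01,0.12],"turn":0,"gripper":0},{"slide":[0,0.01,0.18],"turn":0,"gripper":0},{"slide":[0,0.01,0.24],"turn":0,"gripper":0},{"slide":[0,0.01,0.28],"turn":0,"gripper":0}]' --newtons 60

```text
time_s: 7.63
tcp_pos: [0.5148, 0.139, 0.1045]
eef_rot: [180.0, 0.1, 19.5]
contact_force: [-2.1, -1.1, 3.3]
gripper_width: 0.0235
gripper_force: 60.0
```

>>> send_rows --moves '[{"slide":[0,0,0.02],"turn":0,"gripper":0},{"slide":[0,0,0.04],"turn":0,"gripper":0},{"slide":[0,0,0.06],"turn":0,"gripper":0},{"slide":[0,0,0.08],"turn":0,"gripper":0},{"slide":[0,0,0.1],"turn":0,"gripper":0}]'

```text
time_s: 8.05
tcp_pos: [0.5155, 0.1395, 0.0912]
eef_rot: [180.0, -0.0, 19.5]
contact_force: [-3.5, -2.2, 3.4]
gripper_width: 0.0236
gripper_force: 60.0
```

>>> send_rows --moves '[{"slide":[0,0,0.01],"turn":0,"gripper":0},{"slide":[0,0,0.02],"turn":0,"gripper":0},{"slide":[0,0,0.03],"turn":0,"gripper":0},{"slide":[0,0,0.04],"turn":0,"gripper":0},{"slide":[0,0,0.05],"turn":0,"gripper":0}]'

```text
time_s: 8.47
tcp_pos: [0.5155, 0.1395, 0.0836]
eef_rot: [180.0, -0.0, 19.5]
contact_force: [-3.1, -3.3, 4.7]
gripper_width: 0.0234
gripper_force: 60.0
```

>>> send_rows --moves '[{"slide":[0,0,0.005],"turn":0,"gripper":0},{"slide":[0,0,0.01],"turn":0,"gripper":0},{"slide":[0,0,0.015],"turn":0,"gripper":0},{"slide":[0,0,0.02],"turn":0,"gripper":0},{"slide":[0,0,0.02],"turn":0,"gripper":0}]'

```text
time_s: 8.88
tcp_pos: [0.5154, 0.1394, 0.0827]
eef_rot: [180.0, -0.0, 19.5]
contact_force: [-11.3, -4.6, 26.0]
gripper_width: 0.0236
gripper_force: 60.0
```

>>> send_rows --moves '[{"slide":[0,0,-0.05],"turn":0,"gripper":0},{"slide":[0,0,-0.15],"turn":0,"gripper":0},{"slide":[0,0,-0.28],"turn":0,"gripper":0},{"slide":[0,0,-0.4],"turn":0,"gripper":0},{"slide":[0,0,-0.45],"turn":0,"gripper":0}]'

```text
time_s: 9.3
tcp_pos: [0.517, 0.1408, 0.1502]
eef_rot: [-179.9, -0.2, 19.5]
contact_force: [0.4, 0.7, -3.9]
gripper_width: 0.0235
gripper_force: 60.0
```

>>> send_rows --moves '[{"slide":[0.01,-0.1,0],"turn":0,"gripper":0},{"slide":[0.03,-0.25,0],"turn":0,"gripper":0},{"slide":[0.05,-0.4,0],"turn":0,"gripper":0},{"slide":[0.06,-0.52,0],"turn":0,"gripper":0},{"slide":[0.07,-0.55,0],"turn":0,"gripper":0}]'

```text
time_s: 9.72
tcp_pos: [0.4975, 0.2234, 0.1474]
eef_rot: [-179.9, -0.0, 19.5]
contact_force: [-0.4, 0.1, -3.7]
gripper_width: 0.0237
gripper_force: 60.0
```

>>> send_rows --moves '[{"slide":[0.01,-0.1,0],"turn":0,"gripper":0},{"slide":[0.03,-0.25,0],"turn":0,"gripper":0},{"slide":[0.05,-0.4,0],"turn":0,"gripper":0},{"slide":[0.065,-0.52,0],"turn":0,"gripper":0},{"slide":[0.065,-0.54,0],"turn":0,"gripper":0}]'

```text
time_s: 10.13
tcp_pos: [0.48, 0.3031, 0.1473]
eef_rot: [-180.0, -0.0, 19.6]
contact_force: [-0.0, -0.0, -2.0]
gripper_width: 0.0237
gripper_force: 60.0
```

```bash
python3 - <<'E'
from h import *
go(.480,.300,.0835,19.5)
d=optics.capture('side'); t=optics.capture('top'); w=optics.capture('wrist')
np.save('a.npy',t,allow_pickle=True);np.save('b.npy',d,allow_pickle=True)
for c in('side','top'):
  for n in('mallet_head','peg_a_top'): print(c,n,[(r['location'],r['p']) for r in optics.look_for(c,n)][:3])
z=lambda im,x,y,w,h,k:cv2.resize(im[y:y+h,x:x+w],None,fx=k,fy=k)
cv2.imwrite('pics/p2.png',np.hstack([z(d['img'],240,240,170,160,2.4),z(t['img'],140,150,160,160,2.4)])[:,:,::-1])
E
```

```text
t 10.13 tcp [0.48   0.3031 0.1473] yaw 19.56228212205617 F [-0.0176 -0.0414 -2.0323] w 0.0237003500042626
slide [-0.007   0.0201  0.4255] turn 0.0006920235784017829
side mallet_head [([0.5253, 0.3237, 0.19], 0.69)]
side peg_a_top [([0.7601, -0.0245, 0.0617], 0.3)]
top mallet_head [([0.5156, 0.2922, 0.1667], 0.92)]
top peg_a_top []
```

View pics/p2.png

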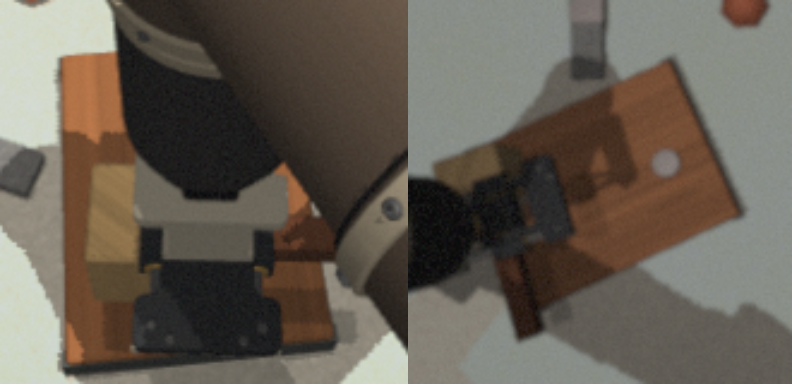

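The top view shows the right-hand peg seated, at about (247,218). The mallet is over the left-hand peg.

>>> send_rows --moves '[{"slide":[0,0.01,0.06],"turn":0,"gripper":0},{"slide":[0,0.015,0.12],"turn":0,"gripper":0},{"slide":[0,0.015,0.18],"turn":0,"gripper":0},{"slide":[0,0.015,0.24],"turn":0,"gripper":0},{"slide":[0,0.015,0.28],"turn":0,"gripper":0}]'

```text
time_s: 10.9
tcp_pos: [0.4803, 0.2977, 0.1043]
eef_rot: [180.0, 0.1, 19.4]
contact_force: [-2.2, -0.9, 2.6]
gripper_width: 0.0234
gripper_force: 60.0
```

>>> send_rows --moves '[{"slide":[0,0,0.02],"turn":0,"gripper":0},{"slide":[0,0,0.04],"turn":0,"gripper":0},{"slide":[0,0,0.06],"turn":0,"gripper":0},{"slide":[0,0,0.08],"turn":0,"gripper":0},{"slide":[0,0,0.1],"turn":0,"gripper":0}]'

```text
time_s: 11.32
tcp_pos: [0.4808, 0.2983, 0.0913]
eef_rot: [180.0, -0.0, 19.5]
contact_force: [-2.8, -3.3, 4.1]
gripper_width: 0.0235
gripper_force: 60.0
```

>>> send_rows --moves '[{"slide":[0,0,0.01],"turn":0,"gripper":0},{"slide":[0,0,0.02],"turn":0,"gripper":0},{"slide":[0,0,0.03],"turn":0,"gripper":0},{"slide":[0,0,0.04],"turn":0,"gripper":0},{"slide":[0,0,0.05],"turn":0,"gripper":0}]'

```text
time_s: 11.73
tcp_pos: [0.4808, 0.2983, 0.0836]
eef_rot: [180.0, -0.0, 19.5]
contact_force: [-2.4, -2.5, 4.4]
gripper_width: 0.0235
gripper_force: 60.0
```

>>> send_rows --moves '[{"slide":[0,0,0.005],"turn":0,"gripper":0},{"slide":[0,0,0.01],"turn":0,"gripper":0},{"slide":[0,0,0.01],"turn":0,"gripper":0},{"slide":[0,0,0.01],"turn":0,"gripper":0},{"slide":[0,0,0.01],"turn":0,"gripper":0}]'

```text
time_s: 12.15
tcp_pos: [0.4808, 0.2983, 0.0829]
eef_rot: [180.0, -0.0, 19.5]
contact_force: [-5.9, -4.8, 11.7]
gripper_width: 0.0234
gripper_force: 60.0
```

>>> send_rows --moves '[{"slide":[0,0,0.005],"turn":0,"gripper":0},{"slide":[0,0,0.01],"turn":0,"gripper":0},{"slide":[0,0,0.013],"turn":0,"gripper":0},{"slide":[0,0,0.013],"turn":0,"gripper":0},{"slide":[0,0,0.013],"turn":0,"gripper":0}]'

```text
time_s: 12.57
tcp_pos: [0.4808, 0.2983, 0.0827]
eef_rot: [180.0, -0.1, 19.5]
contact_force: [-12.7, -6.7, 26.9]
gripper_width: 0.0234
gripper_force: 60.0
```

>>> send_rows --moves '[{"slide":[0,0,-0.1],"turn":0,"gripper":0},{"slide":[0,0,-0.28],"turn":0,"gripper":0},{"slide":[0,0,-0.5],"turn":0,"gripper":0},{"slide":[0,0,-0.72],"turn":0,"gripper":0},{"slide":[0,0,-0.85],"turn":0,"gripper":0}]'

```text
time_s: 12.98
tcp_pos: [0.482, 0.2999, 0.2109]
eef_rot: [-179.9, -0.3, 19.5]
contact_force: [0.6, 0.8, -2.4]
gripper_width: 0.0236
gripper_force: 60.0
```

>>> send_rows --moves '[{"slide":[0.02,0.15,0],"turn":0,"gripper":0},{"slide":[0.04,0.35,0],"turn":0,"gripper":0},{"slide":[0.04,0.57,0],"turn":0,"gripper":0},{"slide":[0.04,0.8,0],"turn":0,"gripper":0},{"slide":[0.04,1,0],"turn":0,"gripper":0}]'

```text
time_s: 13.4
tcp_pos: [0.5369, 0.1581, 0.2071]
eef_rot: [-180.0, -0.0, 19.5]
contact_force: [0.1, -0.1, -3.1]
gripper_width: 0.0237
gripper_force: 60.0
```

>>> send_rows --moves '[{"slide":[0,0.2,0],"turn":0,"gripper":0},{"slide":[0,0.4,0],"turn":0,"gripper":0},{"slide":[0,0.6,0],"turn":0,"gripper":0},{"slide":[0,0.8,0],"turn":0,"gripper":0},{"slide":[0,1,0],"turn":0,"gripper":0}]'

```text
time_s: 13.82
tcp_pos: [0.5872, 0.0167, 0.207]
eef_rot: [-180.0, -0.0, 19.5]
contact_force: [0.9, 1.5, -2.6]
gripper_width: 0.0235
gripper_force: 60.0
```

```bash
python3 - <<'E'
from h import *
go(.53,-.31,.25,-90)
for c in('side','top','wrist'):
  d=optics.capture(c)
  for n in('peg_a_top','drawer_open','mallet_head','mallet_end'): print(c,n,[(r['location'],r['p']) for r in optics.look_for(c,n)][:2])
E
```

```text
t 13.82 tcp [0.5872 0.0167 0.207 ] yaw 19.480229509565074 F [ 0.8666  1.4516 -2.5776] w 0.02346052977329553
slide [-1.0855  1.926  -0.289 ] turn 1.216446994550723
side peg_a_top [([0.5153, 0.3114, 0.0435], 0.51)]
side drawer_open [([0.5259, -0.3303, 0.0653], 0.9), ([0.7616, -0.023, 0.0623], 0.45)]
side mallet_head [([0.6241, 0.0321, 0.2267], 0.7)]
side mallet_end []
top peg_a_top [([0.5128, -0.0079, 0.2229], 0.66)]
top drawer_open [([0.5591, -0.3614, 0.0209], 0.57)]
top mallet_head [([0.5151, -0.0085, 0.2273], 0.61)]
top mallet_end [([0.512, -0.0118, 0.2219], 0.94)]
wrist peg_a_top [([0.5162, 0.3071, 0.0496], 0.66)]
wrist drawer_open [([0.6064, -0.208, 0.0628], 0.75)]
wrist mallet_head [([0.6299, 0.0335, 0.2579], 0.67)]
wrist mallet_end [([0.6343, 0.0334, 0.2577], 0.56)]
```

>>> send_rows --moves '[{"slide":[-0.08,0.15,0],"turn":0.07,"gripper":0},{"slide":[-0.16,0.3,0],"turn":0.14,"gripper":0},{"slide":[-0.25,0.48,0],"turn":0.22,"gripper":0},{"slide":[-0.35,0.65,0],"turn":0.3,"gripper":0},{"slide":[-0.43,0.82,0],"turn":0.38,"gripper":0}]'

```text
time_s: 14.98
tcp_pos: [0.5661, -0.121, 0.2078]
eef_rot: [-180.0, -0.0, -14.9]
contact_force: [0.5, 0.7, -2.9]
gripper_width: 0.0235
gripper_force: 60.0
```

```bash
python3 -c "
from h import *
go(.528,-.385,.207,-90)"
```

```text
t 14.98 tcp [ 0.5661 -0.121   0.2078] yaw -14.933914643823558 F [ 0.5309  0.7184 -2.9441] w 0.02354055056903939
slide [0.2083 1.7658 0.0055] turn 0.8340676150686271
```

>>> send_rows --moves '[{"slide":[0.02,0.18,0],"turn":0.08,"gripper":0},{"slide":[0.04,0.36,0],"turn":0.16,"gripper":0},{"slide":[0.06,0.54,0],"turn":0.24,"gripper":0},{"slide":[0.08,0.72,0],"turn":0.32,"gripper":0},{"slide":[0.1,0.88,0],"turn":0.39,"gripper":0}]'

```text
time_s: 15.4
tcp_pos: [0.5475, -0.2529, 0.2078]
eef_rot: [-180.0, -0.0, -50.1]
contact_force: [-0.7, 0.8, -2.7]
gripper_width: 0.0239
gripper_force: 60.0
```

```bash
python3 -c "
from h import *
go(.528,-.385,.207,-90)"
```

```text
t 15.4 tcp [ 0.5475 -0.2529  0.2078] yaw -50.08475780086857 F [-0.6663  0.7626 -2.6539] w 0.02389546889507352
slide [0.5921 0.6648 0.0053] turn 0.4435026911014603
```

>>> send_rows --moves '[{"slide":[0.11,0.13,0],"turn":0.08,"gripper":0},{"slide":[0.24,0.27,0],"turn":0.16,"gripper":0},{"slide":[0.36,0.41,0],"turn":0.24,"gripper":0},{"slide":[0.48,0.54,0],"turn":0.31,"gripper":0},{"slide":[0.59,0.66,0],"turn":0.38,"gripper":0}]'

```text
time_s: 15.82
tcp_pos: [0.5292, -0.3844, 0.2077]
eef_rot: [-180.0, -0.0, -84.2]
contact_force: [0.9, 0.1, -3.3]
gripper_width: 0.0237
gripper_force: 60.0
```

>>> send_rows --moves '[{"slide":[0,0,0],"turn":0.06,"gripper":0},{"slide":[0,0,0],"turn":0.06,"gripper":0},{"slide":[0,0,0],"turn":0.06,"gripper":0},{"slide":[0,0,0],"turn":0.06,"gripper":0},{"slide":[0,0,0],"turn":0.06,"gripper":0}]'

```text
time_s: 16.23
tcp_pos: [0.5299, -0.3822, 0.2079]
eef_rot: [-180.0, -0.0, -89.1]
contact_force: [0.1, 0.0, -2.3]
gripper_width: 0.0237
gripper_force: 60.0
```

```bash
python3 - <<'E'
from h import *
go(.528,-.385,.207,-90)
im=[]
for c in('top','wrist','side'):
  d=optics.capture(c); im.append(d['img']); np.save(c+'.npy',d,allow_pickle=True)
  for n in('drawer_open','mallet_head'): print(c,n,[(r['location'],r['p']) for r in optics.look_for(c,n)][:2])
z=lambda im,x,y,w,h,k:cv2.resize(im[y:y+h,x:x+w],None,fx=k,fy=k)
a=z(im[0],360,80,150,200,2); b=z(im[2],240,40,200,200,2)
print(a.shape,b.shape)
cv2.imwrite('pics/d1.png',np.hstack([a,b])[:,:,::-1]); cv2.imwrite('pics/d1w.png',im[1][:,:,::-1])
E
```

```text
t 16.23 tcp [ 0.5299 -0.3822  0.2079] yaw -89.12637024577846 F [ 0.125   0.0188 -2.3469] w 0.023714241720327676
slide [0.0186 0.0129 0.0059] turn 0.009706997269128376
top drawer_open [([0.5546, -0.2144, 0.0388], 0.92), ([0.7581, -0.043, 0.0825], 0.72)]
top mallet_head []
wrist drawer_open [([0.6313, -0.4437, 0.0229], 0.75)]
wrist mallet_head [([0.5295, -0.4314, 0.2575], 0.85)]
side drawer_open [([0.5693, -0.3557, 0.0461], 0.72)]
side mallet_head [([0.5319, -0.367, 0.2244], 0.91)]
(400, 300, 3) (400, 400, 3)
```

View pics/d1.png

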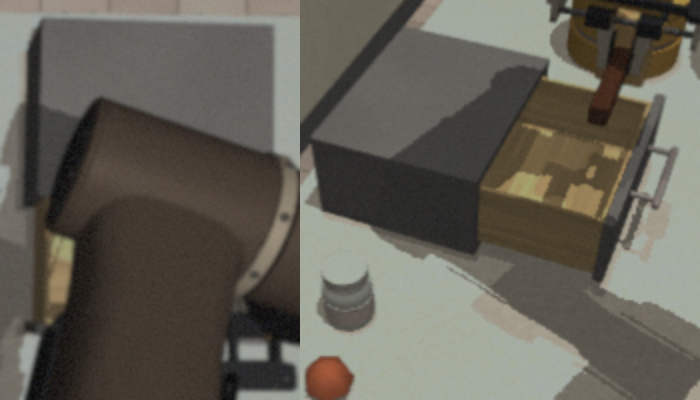

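View pics/d1w.png

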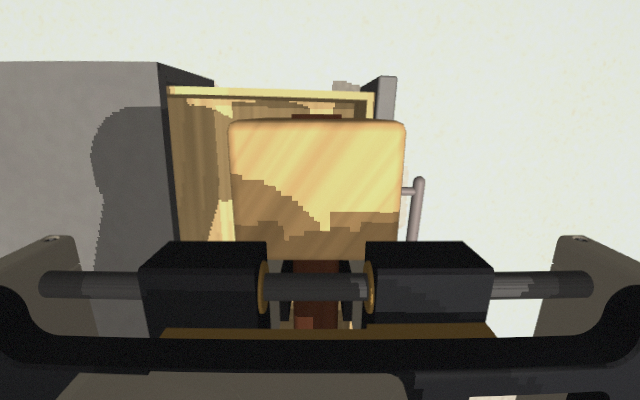

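The wrist view shows the drawer ahead of the mallet head. The cabinet's front top corner is at (157,63), the far wall rim runs from (168,88) to (374,97), and the front panel's top is at columns 376 to 397, row 78.

```bash
python3 - <<'E'
from h import *
w=np.load('wrist.npy',allow_pickle=True).item(); s=np.load('side.npy',allow_pickle=True).item()
print(w['origin'],w['attitude'])
for p,z in [((157,63),.13),((374,95),.108),((378,78),.118),((396,78),.118),((168,88),.108)]: print(p,ray(w,p,z))
# side: crop offset (240,40), scale 2, crop x offset 300
f=lambda x,y:(240+(x-300)/2,40+y/2)
for n,p,z in [('cab top near corner',f(481,180),.13),('cab top far',f(548,63),.13),('panel top near',f(601,210),.118),('panel top far',f(662,97),.118),('near wall rim end',f(598,217),.108)]: print(n,ray(s,p,z))
E
```

```text
[ 0.5315 -0.4587  0.3646] [ 163.6065    0.0324 -179.2129]
(157, 63) [ 0.6458 -0.493   0.13  ]
(374, 95) [ 0.4853 -0.4737  0.108 ]
(378, 78) [ 0.4848 -0.4854  0.118 ]
(396, 78) [ 0.4712 -0.4857  0.118 ]
(168, 88) [ 0.6497 -0.4775  0.108 ]
cab top near corner [ 0.647  -0.1983  0.13  ]
cab top far [ 0.6429 -0.4792  0.13  ]
panel top near [ 0.4956 -0.2132  0.118 ]
panel top far [ 0.4715 -0.4762  0.118 ]
near wall rim end [ 0.4972 -0.2107  0.108 ]
```

>>> send_rows --moves '[{"slide":[-0.05,-0.02,0],"turn":0.01,"gripper":0},{"slide":[-0.1,-0.035,0.1],"turn":0.01,"gripper":0},{"slide":[-0.1,-0.035,0.25],"turn":0.01,"gripper":0},{"slide":[-0.1,-0.035,0.4],"turn":0.01,"gripper":0},{"slide":[-0.1,-0.035,0.5],"turn":0.01,"gripper":0}]'

```text
time_s: 17.1
tcp_pos: [0.5339, -0.3673, 0.1307]
eef_rot: [179.9, 0.1, -90.2]
contact_force: [0.5, 0.3, -3.6]
gripper_width: 0.0239
gripper_force: 60.0
```

>>> send_rows --moves '[{"slide":[0,0,0.1],"turn":0,"gripper":0},{"slide":[0,0,0.2],"turn":0,"gripper":0},{"slide":[0,0,0.3],"turn":0,"gripper":0},{"slide":[0,0,0.36],"turn":0,"gripper":0},{"slide":[0,0,0.38],"turn":0,"gripper":0}]'

```text
time_s: 17.52
tcp_pos: [0.5337, -0.3675, 0.0739]
eef_rot: [179.9, 0.1, -90.2]
contact_force: [0.1, 0.6, -3.9]
gripper_width: 0.0235
gripper_force: 60.0
```

```bash
python3 -c "
from h import *
go(.535,-.367,.0575,-90)"
```

```text
t 17.52 tcp [ 0.5337 -0.3675  0.0739] yaw -90.2221304095461 F [ 0.1354  0.5791 -3.8512] w 0.02354326526047672
slide [-0.0035 -0.0087  0.1091] turn -0.002468115661623137
```

>>> send_rows --moves '[{"slide":[0,0,0.03],"turn":0,"gripper":0},{"slide":[0,0,0.05],"turn":0,"gripper":0},{"slide":[0,0,0.07],"turn":0,"gripper":0},{"slide":[0,0,0.09],"turn":0,"gripper":0},{"slide":[0,0,0.1],"turn":0,"gripper":0}]'

```text
time_s: 17.93
tcp_pos: [0.5348, -0.3679, 0.0607]
eef_rot: [-180.0, -0.0, -90.2]
contact_force: [0.0, 0.2, -3.5]
gripper_width: 0.0236
gripper_force: 60.0
```

>>> send_rows --moves '[{"slide":[0,0,0.005],"turn":0,"gripper":0},{"slide":[0,0,0.008],"turn":0,"gripper":0},{"slide":[0,0,0.01],"turn":0,"gripper":0},{"slide":[0,0,0.01],"turn":0,"gripper":0},{"slide":[0,0,0.01],"turn":0,"gripper":0}]'

```text
time_s: 18.35
tcp_pos: [0.5347, -0.3679, 0.0593]
eef_rot: [-180.0, -0.0, -90.2]
contact_force: [0.2, 0.1, -3.5]
gripper_width: 0.0233
gripper_force: 60.0
```

>>> send_rows --moves '[{"slide":[0,0,0.004],"turn":0,"gripper":0},{"slide":[0,0,0.008],"turn":0,"gripper":0},{"slide":[0,0,0.01],"turn":0,"gripper":0},{"slide":[0,0,0.01],"turn":0,"gripper":0},{"slide":[0,0,0.01],"turn":0,"gripper":0}]'

```text
time_s: 18.77
tcp_pos: [0.5346, -0.3679, 0.0576]
eef_rot: [180.0, 0.0, -90.2]
contact_force: [-0.4, 0.1, -3.6]
gripper_width: 0.0237
gripper_force: 60.0
```

```bash
python3 -c "
from h import *
go(.535,-.367,.0575,-90)"
```

```text
t 18.77 tcp [ 0.5346 -0.3679  0.0576] yaw -90.21081569659982 F [-0.4481  0.1084 -3.5511] w 0.02367030595710171
slide [-0.0059 -0.0026  0.0007] turn -0.0023423966288867682
```

Not touching the floor yet, so I'll go on in small steps.

>>> send_rows --moves '[{"slide":[0,0,0.003],"turn":0,"gripper":0},{"slide":[0,0,0.006],"turn":0,"gripper":0},{"slide":[0,0,0.008],"turn":0,"gripper":0},{"slide":[0,0,0.008],"turn":0,"gripper":0},{"slide":[0,0,0.008],"turn":0,"gripper":0}]'

```text
time_s: 19.18
tcp_pos: [0.535, -0.3679, 0.0571]
eef_rot: [-180.0, -0.0, -90.2]
contact_force: [-1.4, 3.3, 4.7]
gripper_width: 0.0236
gripper_force: 60.0
```

>>> send_rows --moves '[{"slide":[0,0,0],"turn":0,"gripper":0.28},{"slide":[0,0,0],"turn":0,"gripper":0.32},{"slide":[0,0,0],"turn":0,"gripper":0.38},{"slide":[0,0,0],"turn":0,"gripper":0.42},{"slide":[0,0,0],"turn":0,"gripper":0.42}]' --newtons 10

```text
time_s: 19.6
tcp_pos: [0.5346, -0.368, 0.0564]
eef_rot: [180.0, -0.0, -90.2]
contact_force: [-0.2, -0.3, 0.1]
gripper_width: 0.0361
gripper_force: 0.0
```

>>> send_rows --moves '[{"slide":[0,0,0],"turn":0,"gripper":0.42},{"slide":[0,0,-0.02],"turn":0,"gripper":0.42},{"slide":[0,0,-0.06],"turn":0,"gripper":0.42},{"slide":[0,0,-0.12],"turn":0,"gripper":0.42},{"slide":[0,0,-0.2],"turn":0,"gripper":0.42}]'

```text
time_s: 20.02
tcp_pos: [0.5344, -0.3678, 0.087]
eef_rot: [180.0, 0.0, -90.2]
contact_force: [0.4, -0.2, 0.4]
gripper_width: 0.0367
gripper_force: 0.0
```

>>> send_rows --moves '[{"slide":[0,0,-0.15],"turn":0,"gripper":0.42},{"slide":[0,0,-0.35],"turn":0,"gripper":0.42},{"slide":[0,0,-0.55],"turn":0,"gripper":0.42},{"slide":[0,0,-0.75],"turn":0,"gripper":0.42},{"slide":[0,0,-0.9],"turn":0,"gripper":0.42}]'

```text
time_s: 20.43
tcp_pos: [0.5352, -0.3684, 0.2262]
eef_rot: [-179.8, -0.1, -90.2]
contact_force: [0.5, -0.9, -0.0]
gripper_width: 0.0368
gripper_force: 0.0
```

>>> send_rows --moves '[{"slide":[-0.15,0,0],"turn":0,"gripper":0.42},{"slide":[-0.35,0,0],"turn":0,"gripper":0.42},{"slide":[-0.55,0,0],"turn":0,"gripper":0.42},{"slide":[-0.8,0,0],"turn":0,"gripper":0.42},{"slide":[-1,0,0],"turn":0,"gripper":0.42}]'

```text
time_s: 20.85
tcp_pos: [0.535, -0.2163, 0.2231]
eef_rot: [-179.9, -0.0, -90.2]
contact_force: [-0.2, 1.1, -0.0]
gripper_width: 0.0365
gripper_force: 0.0
```

>>> send_rows --moves '[{"slide":[-0.2,0,0],"turn":0,"gripper":0.42},{"slide":[-0.4,0,0],"turn":0,"gripper":0.42},{"slide":[-0.6,0,0],"turn":0,"gripper":0.42},{"slide":[-0.8,0,0],"turn":0,"gripper":0.42},{"slide":[-0.9,0,0],"turn":0,"gripper":0.42}]'

```text
time_s: 21.27
tcp_pos: [0.5358, -0.0804, 0.2233]
eef_rot: [-179.9, 0.0, -90.1]
contact_force: [-0.1, 0.8, -1.0]
gripper_width: 0.0368
gripper_force: 0.0
```

```bash
python3 - <<'E'
from h import *
go(.535,-.367,.0575,-90)
im=[]
for c in('top','side'):
  d=optics.capture(c); im.append(d['img'])
  for n in('peg_a_top','mallet_head','stone_red','jar','brush'): print(c,n,[(r['location'],r['p']) for r in optics.look_for(c,n)][:2])
z=lambda im,x,y,w,h,k:cv2.resize(im[y:y+h,x:x+w],None,fx=k,fy=k)
cv2.imwrite('pics/e.png',np.hstack([z(im[0],150,80,350,210,1.1)[:231],z(im[1],160,30,350,210,1.1)])[:,:,::-1] if 0 else np.vstack([z(im[0],150,80,400,190,1.5),z(im[1],150,30,400,190,1.5)])[:,:,::-1])
E
```

```text
t 21.27 tcp [ 0.5358 -0.0804  0.2233] yaw -90.13414720682768 F [-0.1477  0.79   -1.0311] w 0.03682285747995101
slide [1.9115 0.0033 1.1037] turn -0.0014905245203073669
top peg_a_top []
top mallet_head []
top stone_red [([0.7382, 0.0668, 0.0321], 0.66)]
top jar [([0.7542, -0.0448, 0.0825], 0.79)]
top brush [([0.7127, 0.2562, 0.0146], 0.64), ([0.6026, 0.2188, 0.0398], 0.37)]
side peg_a_top [([0.5168, 0.3128, 0.0476], 0.81)]
side mallet_head [([0.5222, -0.3905, 0.0773], 0.55)]
side stone_red [([0.7333, 0.0838, 0.0276], 0.68)]
side jar [([0.7556, -0.024, 0.0622], 0.91)]
side brush [([0.7173, 0.2617, 0.0188], 0.8)]
```

View pics/e.png

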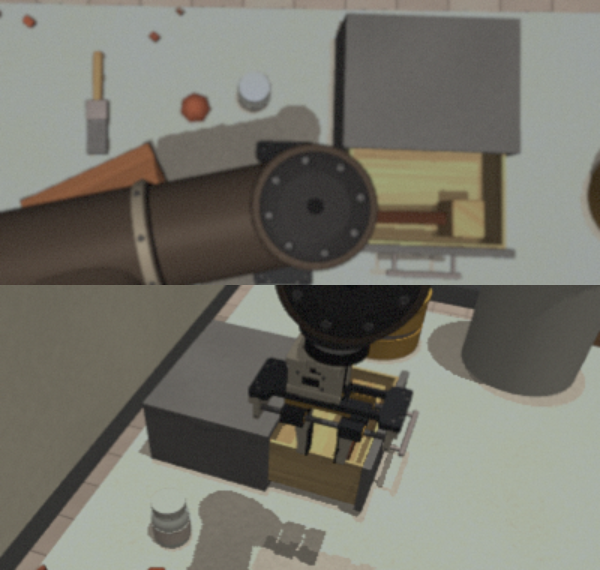

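The mallet stands level inside the drawer, with its head at about (467,218) in the upper half. The stone, jar and brush have not moved. Both pegs stopped hard at the same height, about 47 mm, which is home. Handing in.

```bash
python3 -c "
from plant import order
print(order.close_job())"
```

```text
the job is handed in; nothing more can be done
None
```

I drove both pegs home with the mallet, set it down level in the open drawer and let go, then handed in at about 21 s of the 58 s allowed; no verdict was returned. Both pegs stopped hard at about 47 mm (home is 48), and the stone, jar and brush did not move.

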